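# Shut the air valve after class

## Task

The practical is over: shut the air valve, the one with the blue lever, by pushing its lever clockwise (seen from above) through its quarter turn, from over the hose nozzle all the way to the end stop, where it stands square across the nozzle, and then let go. The vacuum valve with the red lever is still in use, so leave its lever where it is.

Things in the scene. Friction and masses are not known exactly. Their poses are not given: they have to be found in the camera images.
- air_lever (a joint): Angle of the blue lever about its upright pivot, rad: 0 = open, lever over and in line with the brass hose nozzle; grows clockwise seen from above; 1.571 = shut, at the end stop, lever square across the nozzle. Starts at 0 to 0.3. Light steady friction (about 1.5 N at the tip); it stays where it is left.
- air_tip (a point): Middle of the blue sleeve on the air valve's lever, the place to push; moves with the lever, 124 mm above the table, 80 mm from the upright pivot axis. x points along the lever, outwards from the pivot; z up; the lever swings towards this point's own -y. Sleeve 72 mm long (x), 18 wide, 18 high; the lever ends 34 mm beyond this point.
- air_valve: The air valve, fixed to the table: brass body on a steel post with a round steel foot 90 mm across. Origin on the table, under the pivot; z up; its nozzle points to its own -x (roughly to the robot), reaches 80 mm from the pivot axis, top at 89 mm height. Two stop pins beside the pivot nut, tops at 122 mm.
- vac_tip (a point): The same point on the red lever of the other valve, the vacuum valve, which is of the same shape and size; same axes. It starts open too. To be left alone.
Mind the look-alikes: they are no part of the job. Leave any orange look-alike of the air_valve alone.

How it is judged:
By the outcome, as a careful person would: the job done as asked, in the order asked, and still so for the second after the job is handed in, with the robot touching nothing.
It also fails if it takes over 32 s, if anything falls off the work surface, if the arm or the gripper's body presses on something with over 40 N, if the wrist force passes 120 N, or if a joint passes its speed limit or range.

## Robot

A 6-joint arm with a two-finger parallel gripper is mounted at the origin on a cart in front of the work surface, level with it; the furniture and walls round the work are solid. World frame = base frame: x ahead of the robot, y to its left, z up, the work surface at z = 0. Lengths are in mm, angles in rad, forces in N, time in s.
With the tool pointing down it reaches from about 275 to 825 mm from the base axis. Payload 4.9 kg.
Tool frame: the origin (TCP) lies at the very end of the fingers, on their centre line; the grasp point (between the pads) lies 19 mm behind it; z points along the fingers, y is the direction in which the jaws open and shut (so a half turn about z gives the same grasp; the last joint's range is limited). The gripper opens to 85 mm and grips with 20 to 120 N. Pads are 22 mm wide; open, the fingers measure 114 mm over their backs; the gripper's body (76 mm by 85 mm) begins 54 mm behind the grasp point. The pads swing forward as they close: fully open they stand 13 mm farther back than shut.
Start: joints at [1.177, 0.326, -0.193, 1.052, 0, 1.437], TCP at [141.282, 531.562, 231.281] pointing down, gripper open.
Joint ranges: [-2.65, 2.65], [-0.97, 1.79], [-1.3, 1.35], [-1.93, 2.1], [-1.47, 1.37], [-3.14, 3.14]. Speed limits (rad/s): [2.57, 2.57, 3.14, 3.14, 3.14, 3.14].

## Interface

Orientations are given as [roll, pitch, yaw] about the fixed x, y, z axes, in that order (R = Rz(yaw) Ry(pitch) Rx(roll)).
In Python, from bench import bot, solve_ik, imaging gives the robot as it stands. Calls block until the motion is done:
- bot.move_ptp(position, orientation): joint-space move of the TCP to a pose.
- bot.movel(position, rot=None, max_speed=150, threshold=None): straight line of the TCP; rot=None keeps the orientation; max_speed is the mean speed in mm/s. With threshold (N) it stops when the force on the tool has changed by that much, and returns True; else False.
- bot.move_j(angles): joint-space move.
- bot.grip(opening, effort=None): opening from 0.0 (shut) to 1.0 (fully open); effort is the grip in N (None keeps the last); returns when the fingers have stopped.
- bot.dwell(seconds).
- solve_ik(position, orientation): joint angles nearest the present ones, or None.
- bot.get_state(): the state.
- imaging.capture(name): name is "scene" or "top" or "wrist"; returns the picture (480x640x3 uint8, blue, green, red); there is no depth.
- imaging.camera_model(name): a dict with "K" (3x3 intrinsics, pixels), "position" and "rotation" of the camera in the world. Camera axes: x right, y up, looking along -z (the intrinsics and any distortion apply to the point x, -y, -z); pixel columns grow to the right and rows downward; lengths in mm; the calibration is good to about 2 mm. A picture is of the moment at which its call begins: read the wrist's pose just before it. camera_model takes no time and is no camera call; for the wrist camera it gives the pose at the moment of the call.
A pose or a line that the arm cannot do raises bot.IKError and nothing moves.
- bot.sign_off(): hands the job in, once; it reports no verdict.
The state is a dict: "t": time; "qpos": joint angles; "joint_velocities": joint speeds; "effort": joint torques, N m; "tcp_pos": TCP position; "orientation": TCP orientation; "contact_force": force on the tool from outside, world axes, zero at the start; "wrist_torque": the same for the moment, N m; "opening": opening from 0.0 (shut) to 1.0 (fully open).
Only numpy, scipy, OpenCV 4.12 (cv2) and the standard library are available. Lean on these libraries where they do the work, as an engineer would, in place of code of your own. Each camera call takes 0.05 s, during which the arm holds its last target.

## Working session

There is one attempt and no reset: what is moved stays moved. The work goes in short steps, each a Python script; the robot and the scene stay as the last script left them, time stands still between calls to the robot, and variables do not carry over. Pictures are saved under pics/ and viewed, and the job is handed in when it is done.

```bash
mkdir -p pics; ls
python3 - <<'E'
from bench import bot, imaging
import cv2
for n in ("scene","top"):
    cv2.imwrite(f"pics/{n}0.png", imaging.capture(n))
    m=imaging.camera_model(n); print(n,m)
s=bot.get_state(); print(s)
E
```

```text
pics
scene {'K': array([[507.51019642,   0.        , 321.47030762],
       [  0.        , 507.51019642, 251.98560693],
       [  0.        ,   0.        ,   1.        ]]), 'position': array([ -43.29912515, -673.49584135,  522.78417828]), 'rotation': array([ 1.14650708,  0.01289461, -0.74697314])}
top {'K': array([[602.87410498,   0.        , 311.65322081],
       [  0.        , 602.87410498, 235.74895095],
       [  0.        ,   0.        ,   1.        ]]), 'position': array([ 310.24023283,   23.20743791, 1631.94937949]), 'rotation': array([ 0.1527307 , -0.00884307, -1.54310796])}
{'t': 0.1, 'qpos': array([ 1.17681431e+00,  3.26877458e-01, -1.93509495e-01,  1.05203071e+00,
        4.77478418e-05,  1.43659832e+00]), 'joint_velocities': array([ 0.00161982, -0.00156505,  0.00139107,  0.00128681,  0.00176212,
       -0.00124146]), 'effort': array([ 1.22612728e-03, -4.44239259e+01,  2.63036942e+01,  7.87584664e-03,
       -1.29111650e-04,  1.86396954e-05]), 'tcp_pos': array([141.04155002, 531.04279451, 230.56625017]), 'orientation': array([-3.13999228e+00, -2.64246010e-04,  2.88180840e+00]), 'contact_force': array([-0.62610916, -0.03487082,  0.30991701]), 'wrist_torque': array([ 0.03499312, -0.02159279, -0.02787529]), 'opening': 1.0016351099326362}
```

View pics/scene0.png

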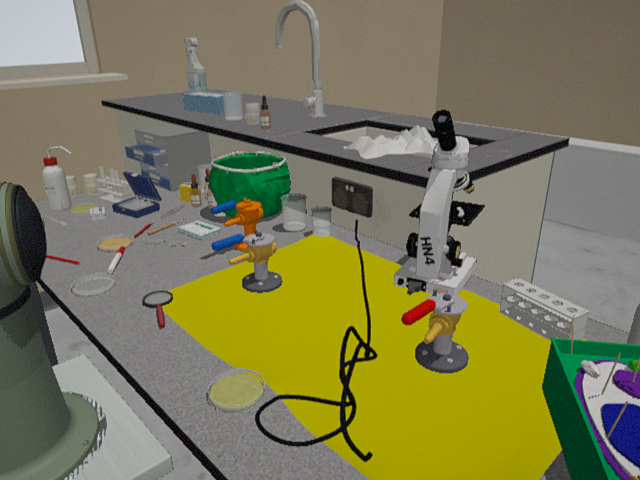

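View pics/top0.png

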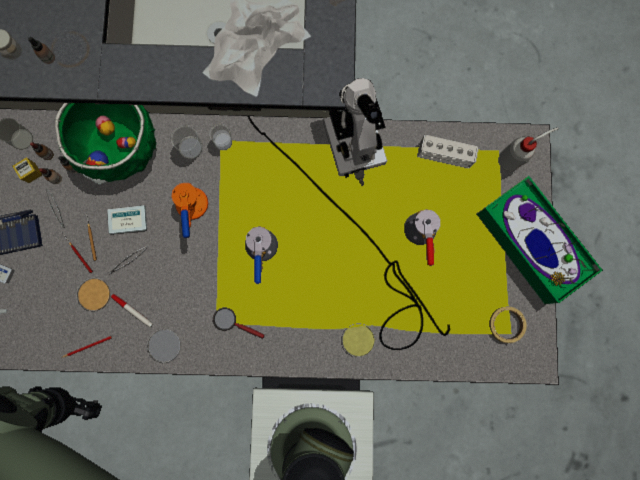

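Candidates in the top view: brass-bodied valve with the blue lever at (258,268), orange look-alike with a blue lever at (185,222), and red-lever vacuum valve at (430,250). By the description I choose the brass body with the blue lever, and I'll check that in close crops.

```bash
python3 - <<'E'
import cv2, numpy as np
t=cv2.imread("pics/top0.png"); s=cv2.imread("pics/scene0.png")
a=cv2.resize(t[215:295,215:305],None,fx=6,fy=6,interpolation=cv2.INTER_CUBIC)[:480]
cv2.imwrite("pics/topc.png",a)
cv2.imwrite("pics/scenec.png",cv2.resize(s[190:300,200:300],None,fx=5,fy=5,interpolation=cv2.INTER_CUBIC))
E
cat > h.py <<'E'
import numpy as np, cv2
from scipy.spatial.transform import Rotation as R
def cam(m): return m["K"], np.array(m["position"]), R.from_euler("xyz",m["rotation"]).as_matrix()
def proj(m,P):
    K,p,r=cam(m); c=(np.atleast_2d(P)-p)@r; c=c*[1,-1,-1]; u=c@K.T; return u[:,:2]/u[:,2:]
def unproj(m,uv,z):
    K,p,r=cam(m); uv=np.atleast_2d(uv); d=np.c_[uv,np.ones(len(uv))]@np.linalg.inv(K).T*[1,-1,-1]@r.T
    return p+d*((z-p[2])/d[:,2:])
E
python3 - <<'E'
from h import *
from bench import imaging,bot
T=imaging.camera_model("top");S=imaging.camera_model("scene")
print([k for k in T])
for n,uv,z in (("lever tip end",(258,283),124),("pivot",(259,235),124),("red piv",(428,220),124),("orange",(184,198),124),("orange tip",(185,232),124)):
    P=unproj(T,uv,z)[0]; print(n,P.round(),"scene",proj(S,P).round())
E
```

```text
['K', 'position', 'rotation']
lever tip end [419. 147. 124.] scene [[213. 246.]]
pivot [541. 149. 124.] scene [[262. 230.]]
red piv [ 592. -279.  124.] scene [[447. 292.]]
orange [631. 344. 124.] scene [[244. 200.]]
orange tip [543. 337. 124.] scene [[216. 209.]]
```

View pics/topc.png

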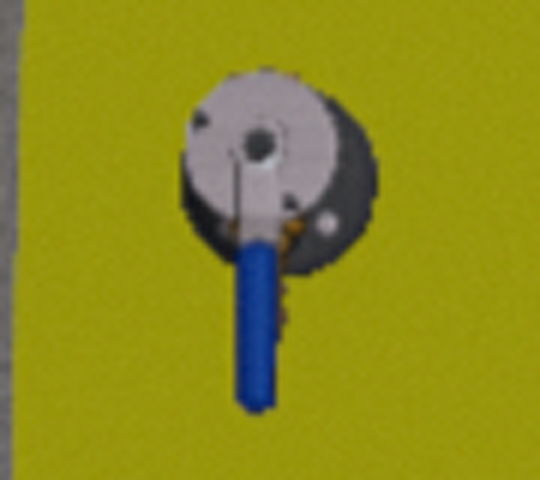

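View pics/scenec.png

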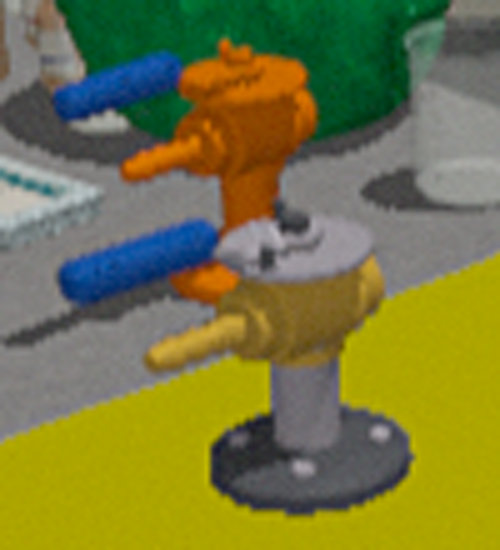

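Both crops confirm it: brass body on a steel post, blue lever at top px (258,239)→(257.5,283). The orange one stands behind it. Next I'll measure the pivot, lever and nozzle directions and check IK.

```bash
cat >> h.py <<'E'
def pose(piv,phi,d,r=82,z=106):
    u=np.array([np.cos(phi),np.sin(phi)]); m=np.array([np.sin(phi),-np.cos(phi)])
    xy=np.array(piv)+r*u-d*m
    return [*xy,z]
E
python3 - <<'E'
from h import *
from bench import imaging,bot,solve_ik
T=imaging.camera_model("top");S=imaging.camera_model("scene")
c=lambda x,y:(215+x/6-.4,215+y/6-.4)
s=lambda x,y:(200+x/5-.4,190+y/5-.4)
def pr(n,P): print(n,P[0].round(1)); return P[0]
pr("nut top",unproj(T,c(259,145),128)); pr("nut scene",unproj(S,s(292,216),128))
pr("tip top",unproj(T,c(256,410),124)); pr("sleeve start",unproj(T,c(258,245),130))
pr("tip scene",unproj(S,s(72,283),124))
pr("nozzle scene",unproj(S,s(155,358),82)); pr("nozzle right edge",unproj(T,c(284,335),82))
pr("foot top",unproj(T,c(279,170),6));pr("foot scene",unproj(S,s(310,457),6))
for k,v in dict(pin1=(200,120),pin2=(290,203)).items(): pr(k,unproj(T,c(*v),122))
piv=[532,148]
for off in (np.pi/2,-np.pi/2):
  for phi in np.radians([180,150,120,90,80]):
    q=solve_ik(pose(piv,phi,20),[np.pi,0,phi+off]); print(off>0,phi.round(2),None if q is None else np.round(q,2))
E
```

```text
nut top [530.4 151.9 128. ]
nut scene [518.5 134.2 128. ]
tip top [419.5 148.8 124. ]
sleeve start [487.9 150.4 130. ]
tip scene [420.2 146.6 124. ]
nozzle scene [452.1 142.7  82. ]
nozzle right edge [455.  141.7  82. ]
foot top [537.1 152.8   6. ]
foot scene [529.4 149.    6. ]
pin1 [541.2 177.7 122. ]
pin2 [507.  138.3 122. ]
True 3.14 [ 0.12  0.31 -0.58  0.68  0.   -1.45]
True 2.62 [ 0.21  0.33 -0.54  0.7   0.   -0.84]
True 2.09 [ 0.27  0.39 -0.45  0.73  0.   -0.25]
True 1.57 [ 0.29  0.46 -0.34  0.77  0.    0.29]
True 1.4 [ 0.29  0.48 -0.3   0.79  0.    0.46]
False 3.14 [ 0.12  0.31 -0.58  0.68  0.    1.69]
False 2.62 [ 0.21  0.33 -0.54  0.7   0.    2.31]
False 2.09 [ 0.27  0.39 -0.45  0.73  0.    2.89]
False 1.57 [ 0.29  0.46 -0.34  0.77  0.   -2.85]
False 1.4 [ 0.29  0.48 -0.3   0.79  0.   -2.68]
```

Run:
```python
from h import *
from bench import imaging,bot
piv=[533,151.5]; ph0=np.pi+0.03
o=lambda p:[np.pi,0,p+np.pi/2]
bot.grip(0.0,40)
bot.move_ptp(pose(piv,ph0,48,z=215),o(ph0))
print("down hit",bot.movel(pose(piv,ph0,48),max_speed=120,threshold=10))
print("push0 hit",bot.movel(pose(piv,ph0,20),max_speed=60,threshold=10))
s=bot.get_state();print(s['t'],s['tcp_pos'],s['contact_force'])
cv2.imwrite("pics/top1.png",imaging.capture("top")[195:315,180:340].repeat(4,0).repeat(4,1))
```

```text
down hit False
push0 hit False
5.0583 [451.55015112 129.42871231 105.97509594] [ 0.38090642 -0.38002901 -0.36784731]
```

View pics/top1.png

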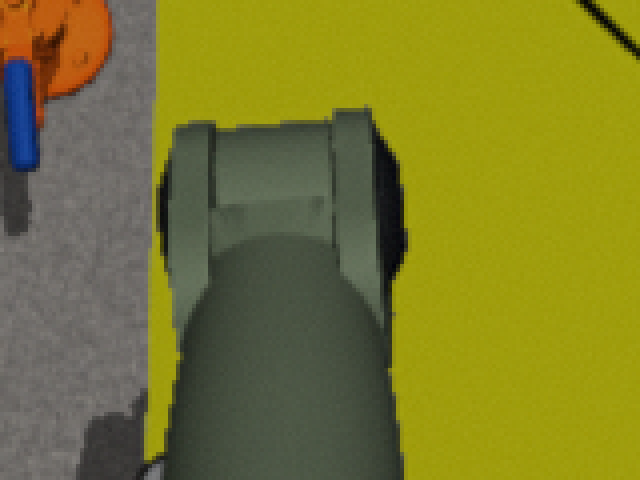

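The arm hides the valve from above. There is no unexpected contact, so I'll sweep in short arcs under a force guard.

Run:
```python
from h import *
from bench import imaging,bot
piv=[533,151.5]
o=lambda p:[np.pi,0,p+np.pi/2]
for p in list(np.linspace(np.pi-.17,np.pi/2+.28,7))+list(np.arange(np.pi/2+.2,np.pi/2-.08,-.06)):
    hit=bot.movel(pose(piv,p,20),o(p),max_speed=50 if p>1.8 else 25,threshold=12)
    s=bot.get_state();print(round(p,3),hit,round(s['t'],2),s['tcp_pos'].round(1),s['contact_force'].round(1))
    if hit: break
cv2.imwrite("pics/scene2.png",imaging.capture("scene"))
```

```text
2.972 False 5.59 [448.8 145.6 106. ] [ 0.1 -0.3  0.5]
2.785 False 6.06 [449.2 161.3 106. ] [-0.2  0.4 -0.3]
2.598 False 6.53 [452.4 176.7 106. ] [ 0.2 -0.  -0.1]
2.411 False 6.99 [458.5 191.2 106. ] [ 0.1 -0.5  0. ]
2.224 False 7.46 [467.2 204.4 106. ] [0.1 0.9 0.4]
2.038 False 7.92 [478.1 215.7 106. ] [0.8 0.2 0.4]
1.851 False 8.39 [491.  224.8 106. ] [ 0.2  0.7 -0.1]
1.771 False 8.81 [497.  227.8 106. ] [-0.6 -0.4 -0.2]
1.711 False 9.16 [501.7 229.9 105.9] [-0.3 -0.7  0.5]
1.651 False 9.51 [505.8 231.5 105.8] [-2.9 -1.5  1. ]
1.591 True 9.72 [505.3 231.8 105.1] [ 0.6 -0.4 -0.2]
```

View pics/scene2.png

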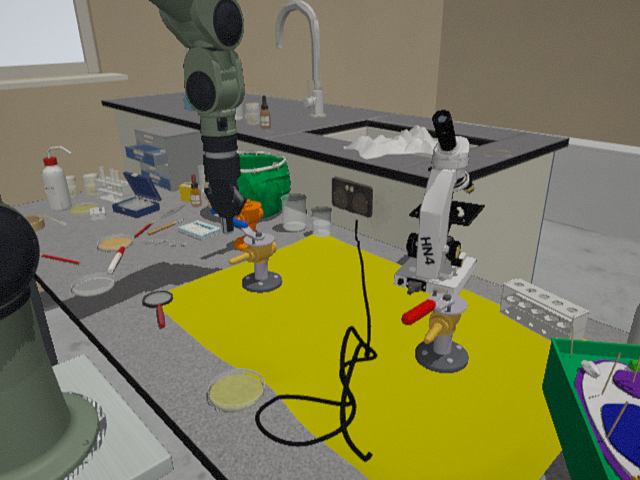

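The guard stopped at about 1.65 rad, close to the predicted end stop of 1.68. I'll back off and check.

Run:
```python
from h import *
from bench import imaging,bot
piv=[533,151.5]
p=1.651
bot.movel(pose(piv,p,60),max_speed=80)
bot.movel(pose(piv,p,60,z=230),max_speed=150)
q=bot.get_state()['qpos'].copy(); q[0]=-0.45; bot.move_j(q)
t=imaging.capture("top");s=imaging.capture("scene")
cv2.imwrite("pics/top3.png",t);cv2.imwrite("pics/scene3.png",s)
a=cv2.resize(t[210:290,200:300],None,fx=6,fy=6,interpolation=cv2.INTER_CUBIC)
b=cv2.resize(s[200:300,200:300],None,fx=5,fy=5,interpolation=cv2.INTER_CUBIC)
cv2.imwrite("pics/topc3.png",a);cv2.imwrite("pics/scenec3.png",b)
print(bot.get_state()['t'])
```

```text
12.9083
```

View pics/topc3.png

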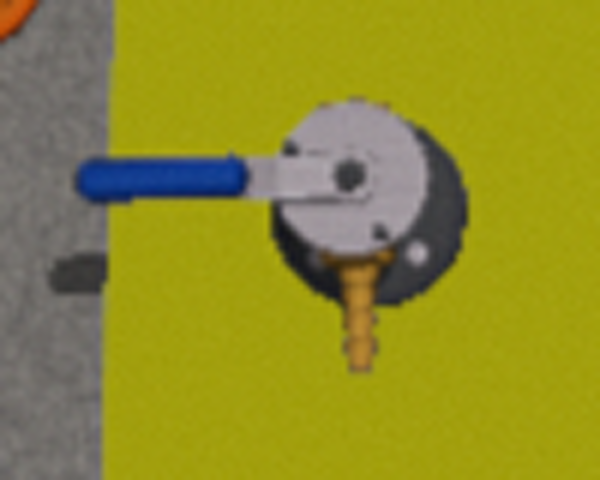

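View pics/scenec3.png

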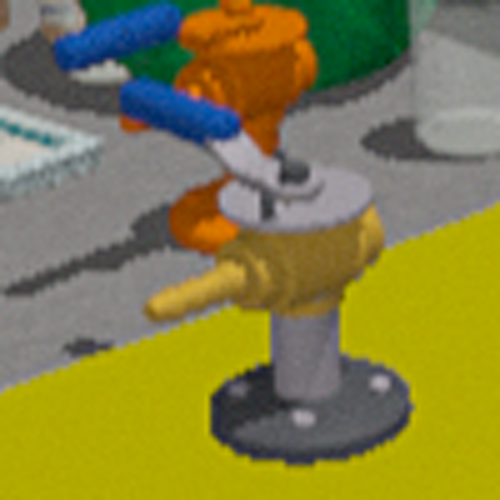

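View pics/top3.png

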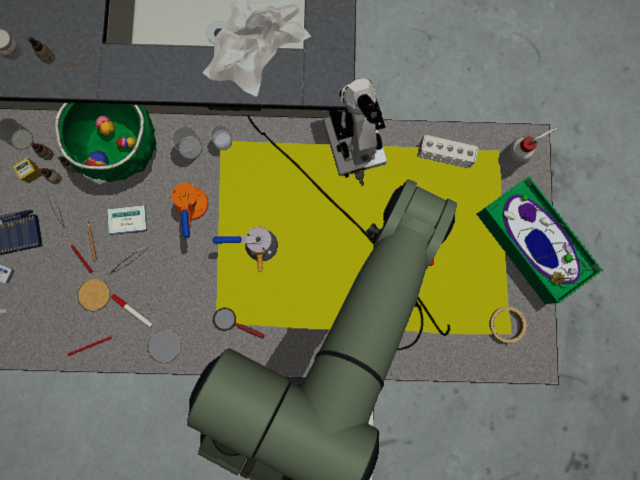

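Run:
```python
from h import *
from bench import imaging
T=imaging.camera_model("top"); t=cv2.imread("pics/top3.png").astype(float)
w=t[225:260,205:250]; b=w[...,0]-w[...,2]; ys,xs=np.nonzero((b>40)); 
pts=np.c_[xs+205,ys+225]; P=unproj(T,pts,128)[:,:2]
v=cv2.fitLine(P.astype(np.float32),cv2.DIST_L2,0,.01,.01).ravel(); a=np.arctan2(v[1],v[0])%np.pi
print("lever phi",a,"line at y=151:",v[2]+(151-v[3])*v[0]/v[1],len(P), P.mean(0))
c=lambda x,y:(200+x/6-.4,210+y/6-.4)
N=unproj(T,[c(362,280),c(361,365)],81)[:,:2]; print(N)
for pv in ([533,151.5],[531,151]):
    d=N[1]-pv; print("nozzle phi about pivot",np.arctan2(d[1],d[0])%(2*np.pi))
d=N[1]-N[0]; print("nozzle axis",np.arctan2(d[1],d[0])%(2*np.pi))
w=t[250:275,250:272]; m=(w[...,2]-w[...,0]>70)&(w[...,1]<w[...,2]-25); ys,xs=np.nonzero(m)
k=ys+250>256; P=unproj(T,np.c_[xs+250,ys+250][k],81)[:,:2]
v=cv2.fitLine(P.astype(np.float32),cv2.DIST_L2,0,.01,.01).ravel();print("nozzle fit",len(P),np.arctan2(v[1],v[0])%np.pi+np.pi)
```

```text
lever phi 1.6215994 line at y=151: 530.483 165 [526.40295408 231.2409938 ]
[[491.69416639 148.39141707]
 [454.94794058 147.32362333]]
nozzle phi about pivot 3.195049254199429
nozzle phi about pivot 3.189895317339247
nozzle axis 3.1706430751573342
nozzle fit 58 3.1833282
```

The measured lever angle from the nozzle is about 1.56 ± 0.02. There is time for one confirming push, at right angles to the lever, against the stop.

Run:
```python
from h import *
from bench import imaging,bot
piv=[531,151]; p=1.615; o=[np.pi,0,p+np.pi/2]
bot.move_ptp(pose(piv,p,55,z=230),o)
bot.movel(pose(piv,p,55),max_speed=150)
bot.movel(pose(piv,p,28),max_speed=80)
hit=bot.movel(pose(piv,p,8),max_speed=25,threshold=18)
s=bot.get_state();print(hit,s['t'],s['tcp_pos'].round(1),s['contact_force'].round(1))
bot.movel(pose(piv,p,55),max_speed=80)
bot.movel(pose(piv,p,55,z=230),max_speed=200)
q=bot.get_state()['qpos'].copy(); q[0]=-0.05; bot.move_j(q)
t=imaging.capture("top");s=imaging.capture("scene")
cv2.imwrite("pics/top4.png",t);cv2.imwrite("pics/scene4.png",s)
T=imaging.camera_model("top"); t=t.astype(float)
w=t[225:260,205:250]; b=w[...,0]-w[...,2]; ys,xs=np.nonzero((b>40))
P=unproj(T,np.c_[xs+205,ys+225],128)[:,:2]
v=cv2.fitLine(P.astype(np.float32),cv2.DIST_L2,0,.01,.01).ravel();print(np.arctan2(v[1],v[0])%np.pi,P.mean(0))
t0=cv2.imread("pics/top0.png").astype(float)
for im in (t0,t): 
    w=im[225:275,415:450]; ys,xs=np.nonzero((w[...,2]>100)&(w[...,1]<60)); print("red",len(xs),xs.mean()+415,ys.mean()+225)
s0=cv2.imread("pics/scene0.png").astype(float)
for im in (s0,s.astype(float)):
    w=im[290:335,395:445]; ys,xs=np.nonzero((w[...,2]>100)&(w[...,1]<60)); print("red scene",len(xs),xs.mean(),ys.mean())
print(bot.get_state()['t'])
```

```text
True 16.325 [505.3 231.9 105.2] [ 0.6 -0.2 -0.1]
1.6177709 [526.46323217 231.07243355]
red 162 430.19135802469134 250.6604938271605
red 164 430.109756097561 250.8719512195122
red scene 418 23.177033492822968 21.86602870813397
red scene 417 23.155875299760194 21.829736211031175
18.5333
```

View pics/top4.png

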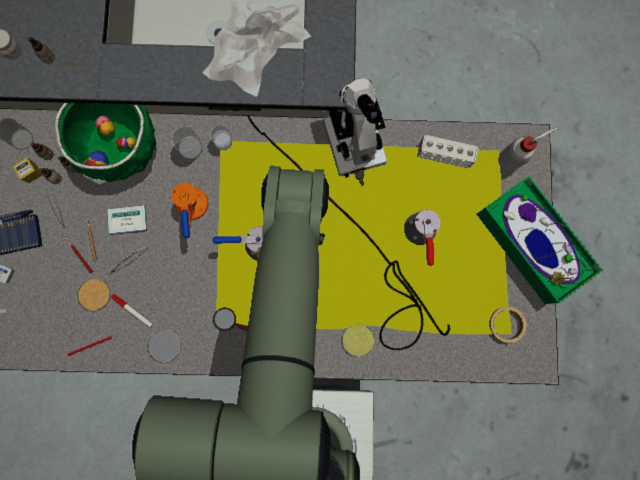

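The harder push (18 N) stopped at the same point (505.3, 231.9), so the lever is firmly on its stop. In the picture the blue lever lies across at (228,240), the red lever is still at (430,250), and the arm is clear.

```bash
python3 -c "
from bench import bot
print(bot.get_state()['contact_force'].round(1)); print(bot.sign_off())"
```

```text
[0.  0.6 0.4]
the job is handed in; nothing more can be done
None
```

The air valve is shut. I pushed the blue lever on the brass valve clockwise with the closed fingers to its end stop, let go, moved the arm clear and handed the job in. My last clock reading before handing in was 18.5 s.

- **At the stop:** a guarded push at 12 N and a second at 18 N both stopped at the same point, TCP (505.3, 231.9). This is well above the 1.5 N friction, so the lever is on its stop.
- **Angle from the camera:** the last picture puts the lever about 1.57 ± 0.02 rad from the nozzle.
- **Left alone:** the red lever is unchanged to within 0.3 px in both cameras. I never touched the orange look-alike, and it looks unmoved in the last picture.
- **One disagreement:** my rough early estimate of the stop direction (1.68 rad in the world frame) was off by about 0.06 rad. With the nozzle uncovered I measured about 1.61, which matches where the lever ended (1.618).

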